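# Tare the loaded balance and print the record

### The arm

A 7-joint arm with a two-finger parallel gripper is mounted at the origin on the work surface. World frame = base frame: x ahead of the robot, y to its left, z up, the work surface at z = 0. Lengths are in m, angles in rad, forces in N, time in s.
With the tool pointing down it reaches from about 0.425 to 0.875 m from the base axis. Payload 4.7 kg.
Tool frame: the origin (TCP) lies at the very end of the fingers, on their centre line; the grasp point (between the pads) lies 19 mm behind it; z points along the fingers, y is the line along which they close (so a half turn about z gives the same grasp; the last joint's range is limited). The gripper opens to 87 mm and grips with 3 to 60 N. Pads are 19 mm wide; open, the fingers measure 117 mm over their backs; the gripper's body (75 mm by 190 mm) begins 51 mm behind the grasp point.
Start: joints at [1.179, 0.321, -0.07, 1.45, 0.023, 1.371, -0.057], TCP at [0.257, -0.597, 0.184] pointing down, gripper open.
Joint ranges: [-2.86, 2.86], [-0.3, 2.09], [-1.38, 1.24], [0.06, 2.45], [-1.56, 4.7], [0.09, 2.05], [-2.69, 2.69]. Speed limits (rad/s): [2.57, 2.57, 3.14, 3.14, 3.14, 3.14, 3.14].

### API

Orientations are given as a rotation vector (axis times angle).
In Python, from bench import ctrl, vision gives the robot as it stands.
- The arm moves only by the tool jog_arm, never from a script. Its argument "increments" is a list of rows, each an object of numbers: "tx", "ty", "tz": the shift along the tool's x, y, z in mm; "wx", "wy", "wz": the turn, a rotation vector about the tool's x, y, z in rad; "gripper": the opening, from 0 (shut) to 1 (fully open). In form: [{"tx": .., "ty": .., "tz": .., "wx": .., "wy": .., "wz": .., "gripper": ..}, ...]. A call has exactly 5 rows; each row is the pose to reach, as a shift and turn from the pose commanded when the call began, along the tool's axes at that moment; what a row does not reach only later rows make up. A row lasts 1/12 s, in which the tool goes at most 41.7 mm and 7.16 degrees, less where a joint would pass 70% of its speed; a pose out of reach is approached as far as the arm can. A call with a gripper value outside its range is refused whole. The fingers move at their own pace and stop on an object; "grip_force" is the grip in N (left out, the last holds). Time passes only in rows, so rows that repeat a pose let the fingers close, or fill a call up. It gives the time, the measured TCP pose, the force, the opening and the grip force at its end, in the units of the state.
- ctrl.get_state(): the state, without advancing time (a new reading comes with each control period).
- vision.get_image(name): name is "scene" or "top" or "wrist"; returns a dict with "color" (400x640x3 uint8, blue, green, red), "fx", "fy", "cx", "cy" (pixels), "extrinsics" (4x4, takes a point from world to camera coordinates). Camera axes: x right, y down, z forward; pixel columns grow to the right and rows downward; lengths in m; the calibration is good to about 2 mm. The wrist camera is an equidistant fisheye: a pixel r from the principal point sees the ray r / f radians off the axis. A picture is of the moment at which its call begins. There is no depth.
- ctrl.close_job(): hands the job in; it is judged then, once.
Trained networks look in the newest picture that a camera, given by its name, has taken for a name from the list of things; names that differ only in an ending like _2 or _b are one class to them, and where a whole thing is asked for, a point or a joint stands for the part that bears it (a point fixed in the world has none). Each returns a list of dicts, best first, with "conf" (0 to 1); they miss things now and then, are a little off and sometimes report something else, mostly with a low value. They report only what shows in the picture. A call takes as long as a camera call. They do not tell look-alikes from the thing itself.
- vision.spot_in(camera, thing): "bbox" ([left, top, right, bottom] in pixels, round what is visible of it).
The state is a dict: "time": time; "joint_positions": joint angles; "qd": joint speeds; "joint_torque": joint torques, N m; "position": TCP position; "tool_rot": TCP orientation; "ft_force": force on the tool from outside, world axes, zero at the start; "torque": the same for the moment, N m; "grip_width": opening from 0.0 (shut) to 1.0 (fully open); "grip_force": force on a finger pad.
Only numpy, scipy, OpenCV 4.12 (cv2) and the standard library are available. Lean on these libraries where they do the work, as an engineer would, in place of code of your own. Each camera call takes 0.05 s, during which the arm holds its last target. There are 200 camera calls.

### The job

Tare the balance that has the flask standing on its pan by pressing its long bar key with the fingertips and letting it come back up, then press the large square key on the small printer to print the record. Press gently, just enough to push each key down, and leave every other key alone. Do not touch, shift or lift the flask or the other vessels, and finish with the hand clear.

Things in the scene. Friction and masses are not known exactly. Their poses are not given: they have to be found in the camera images.
- balance_1: white balance carrying the flask, fixed, 240 deep (x) by 190 wide (y). Origin: centre of underside, on the bench; x from keypad (robot side) to pan, z up. In any of 3 places in a row, yaw to 0.2 rad. Black keypad 45 mm above bench, 3 grey keys 8 mm proud at x -83: bar at y 0, round at +66, square at -66. Behind x -50 housing up to 56 mm high; steel pan 96 mm wide at (66, 0), top 68 mm high
- balance_2: the second balance, identical to balance_1 with the same three keys, but its pan is empty; to be left alone
- printer: small record printer, fixed, 200 deep (x) by 140 wide (y), in the row with the balances. Origin: centre of underside; x points away from its robot side, z up. Black panel 46 mm above bench with two grey keys 8 mm proud: large square print key at (-60, -36), small round key at (-60, +36). Behind x -15 mm the housing rises to 80 mm, with a paper slip up to 118 mm
- bar_key_1_top (a point): centre of the top face of the long bar key (the tare key; 20 mm in x, 60 mm in y) of the balance with the flask, 53 mm above the bench when up; axes as the balance
- bar_key_1 (a joint): the tare key of the balance with the flask: joint value 0 = up, grows to 0.006 m fully down; sprung, returns by itself; about 1.5 N starts it, 4 N holds it fully down, where it meets a hard stop; a press counts from 3 mm
- print_key_top (a point): centre of the top face of the large square key (28 by 28 mm) of the printer, 54 mm above the bench when up; axes as the printer
- print_key (a joint): the printer's large square key: joint value 0 = up, grows to 0.006 m fully down; sprung, returns by itself; about 1.5 N starts it, 4 N holds it fully down, where it meets a hard stop; a press counts from 3 mm
- flask: white plastic volumetric flask with stopper, 52 mm across its bulb, 140 mm tall, 60 g, loose, standing on the pan of balance_1. Origin: centre of its underside; z up along its neck
- spare_flask: same kind of flask, but standing on the bench near the robot end of a balance or the printer; loose. Origin: centre of its underside
- jar: small brown glass jar with a black cap, 46 mm across, 55 mm tall, standing loose on the bench near the robot end of a balance or the printer. Origin: centre of its underside
- beaker: small white open beaker, 48 mm across, 58 mm tall, standing loose on the bench near the robot end of a balance or the printer. Origin: centre of its underside
- round_key_1 (a joint): 18 mm round key of balance_1, not to be pressed; joint value 0 = up, 0.006 m = fully down, same spring as the others
- square_key_1 (a joint): 17 mm square key of balance_1, not to be pressed; joint value 0 = up, 0.006 m = fully down, same spring as the others
- bar_key_2 (a joint): long bar key of balance_2, not to be pressed; joint value 0 = up, 0.006 m = fully down, same spring as the others
- round_key_2 (a joint): round key of balance_2, not to be pressed; joint value 0 = up, 0.006 m = fully down, same spring as the others
- square_key_2 (a joint): small square key of balance_2, not to be pressed; joint value 0 = up, 0.006 m = fully down, same spring as the others
- feed_key (a joint): 16 mm round paper-feed key of the printer, not to be pressed; joint value 0 = up, 0.006 m = fully down, same spring as the others
Things that resemble listed ones, but are neither listed nor needed, are in the scene too. Leave any orange or pink look-alike of the printer alone.

How it is judged:
By the outcome, as a careful person would: the job done as asked, in the order asked, and still so for the second after the job is handed in, with the robot touching nothing.
It also fails if it takes over 48 s, if anything falls off the work surface, if the arm or the gripper's body presses on something with over 40 N, if the wrist force passes 120 N, or if a joint passes its speed limit or range.

## Working session

There is one attempt and no reset: what is moved stays moved. The work goes in short steps, Python scripts to look and compute and a tool call to move; the robot and the scene stay as the last step left them, time stands still between calls to the robot, and variables do not carry over. Pictures are saved under pics/ and viewed, at most 10 in all, crops included, and the job is handed in when it is done.

Besides the shell and the picture viewer there is one more tool, called after ">>>" as a command line: name --argument value ..., lists and objects as JSON in quotes. jog_arm: Moves the arm, as the interface text tells. Its arguments: {"type":"object","properties":{"increments":{"type":"array"},"grip_force":{"type":"number"}},"required":["increments"]}

```bash
mkdir -p pics
cat > h.py <<'E'
import numpy as np, cv2
from bench import ctrl, vision
def ray(im,u,v,z):
    E=np.array(im["extrinsics"]);R,t=E[:3,:3],E[:3,3]
    d=R.T@np.array([(u-im["cx"])/im["fx"],(v-im["cy"])/im["fy"],1.]);c=-R.T@t
    return c+d*(z-c[2])/d[2]
def proj(im,p):
    E=np.array(im["extrinsics"]);q=E[:3,:3]@np.array(p)+E[:3,3]
    return im["fx"]*q[0]/q[2]+im["cx"],im["fy"]*q[1]/q[2]+im["cy"]
E
python3 - <<'E'
from h import *
for n in ("top","scene"):
    im=vision.get_image(n);cv2.imwrite(f"pics/{n}1.png",im["color"])
    print(n,im["fx"],np.round(im["extrinsics"],3).tolist())
    for t in ("balance_1","printer","bar_key_1","print_key","flask","jar","beaker"):
        print(t,[(np.round(d["bbox"]).astype(int).tolist(),round(d["conf"],2)) for d in vision.spot_in(n,t)[:4]])
s=ctrl.get_state();print(s)
E
```

```text
top 428.56991597610363 [[-0.025, -1.0, -0.008, -0.052], [-0.993, 0.026, -0.116, 0.473], [0.117, 0.005, -0.993, 1.228], [0.0, 0.0, 0.0, 1.0]]
balance_1 [([249, 96, 328, 184], 0.74), ([167, 114, 247, 201], 0.71), ([179, 211, 206, 232], 0.51)]
printer [([432, 85, 493, 162], 0.94), ([356, 125, 412, 196], 0.79), ([433, 180, 493, 259], 0.71), ([360, 256, 427, 334], 0.63)]
bar_key_1 [([194, 178, 214, 187], 0.66), ([275, 159, 297, 168], 0.5)]
print_key [([471, 232, 485, 244], 0.59), ([389, 175, 400, 185], 0.57), ([473, 133, 487, 144], 0.51)]
flask [([193, 112, 217, 136], 0.8)]
jar [([370, 213, 386, 231], 0.7)]
beaker [([275, 194, 289, 209], 0.64)]
scene 445.0269929484992 [[0.74, 0.672, 0.006, -0.286], [0.565, -0.617, -0.548, -0.298], [-0.365, 0.409, -0.837, 1.438], [0.0, 0.0, 0.0, 1.0]]
balance_1 [([390, 117, 497, 202], 0.98), ([346, 170, 465, 272], 0.67), ([390, 84, 407, 122], 0.39)]
printer [([164, 156, 252, 225], 0.93), ([266, 225, 361, 323], 0.8), ([216, 325, 325, 398], 0.71), ([147, 245, 248, 335], 0.67)]
bar_key_1 [([371, 185, 392, 202], 0.75), ([276, 253, 292, 267], 0.71), ([417, 125,
[... 293 characters left out ...]
rray([ 1.17908646,  0.32097568, -0.07009964,  1.45048223,  0.02259098,
        1.37077624, -0.05688839]), 'qd': array([-7.77693078e-05,  8.26736431e-04, -8.47696444e-04,  1.45894109e-03,
       -1.55401207e-03, -2.07320955e-04, -1.69368233e-03]), 'joint_torque': array([-2.47944363e-04, -4.91045952e+01, -4.02757935e-01, -3.12752295e+01,
       -6.34148112e-02,  3.34961805e-02,  4.24265704e-05]), 'position': array([ 0.25659217, -0.59725735,  0.18371126]), 'tool_rot': array([ 3.07698877e+00,  6.33092819e-01, -5.18330898e-06]), 'ft_force': array([-0.07283986,  0.68763135, -0.48813592]), 'torque': array([ 0.00892632,  0.00399114, -0.02748992]), 'grip_force': 0.0, 'grip_width': 0.9997108820367667}
```

View pics/top1.png

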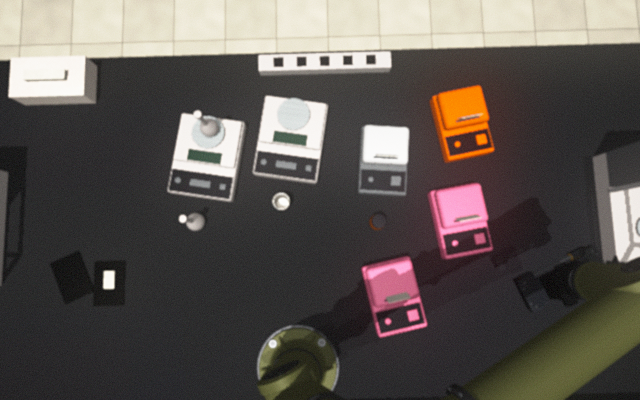

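View pics/scene1.png

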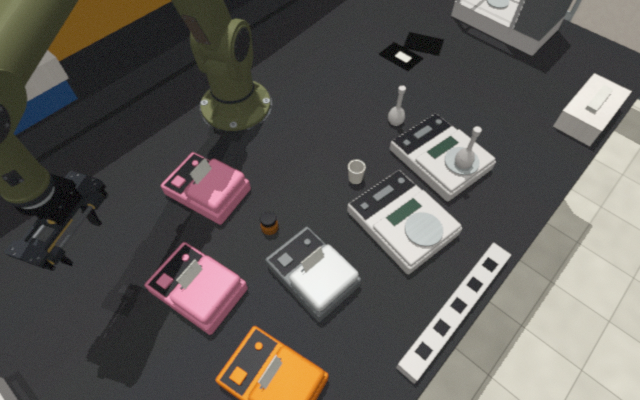

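The top picture shows the flask balance at left, with pan and flask near (207,127) and bar key near (202,183). The empty balance is at (290,140) and the true white printer at (385,160) with its square key near (395,181). The spare flask (193,220), beaker (282,201) and jar (377,221) stand in front. The scene picture agrees.

Run:
```python
from h import *
T=cv2.imread("pics/top1.png");S=cv2.imread("pics/scene1.png")
c=lambda I,x,y:cv2.resize(I[y:y+48,x:x+64],None,fx=6,fy=6,interpolation=cv2.INTER_CUBIC)
cv2.imwrite("pics/c1.png",np.vstack([np.hstack([c(T,165,160),c(T,355,150)]),np.hstack([c(S,385,108),c(S,262,230)])]))
im=vision.get_image("top");im2=vision.get_image("scene")
for n,u,v,z in (("bar",201,183,.053),("print",395,181,.054),("flask",193,220,.02),("beaker",282,204,.03),("jar",377,221,.05)):
    p=ray(im,u,v,z);print(n,p.round(3),np.round(proj(im2,p),1))
```

```text
bar [0.532 0.265 0.053] [421.1 131.7]
print [ 0.523 -0.295  0.054] [283.9 257.9]
flask [0.428 0.297 0.02 ] [397.8 116. ]
beaker [0.467 0.033 0.03 ] [353.1 171.1]
jar [ 0.409 -0.239  0.05 ] [268.3 216.9]
```

View pics/c1.png

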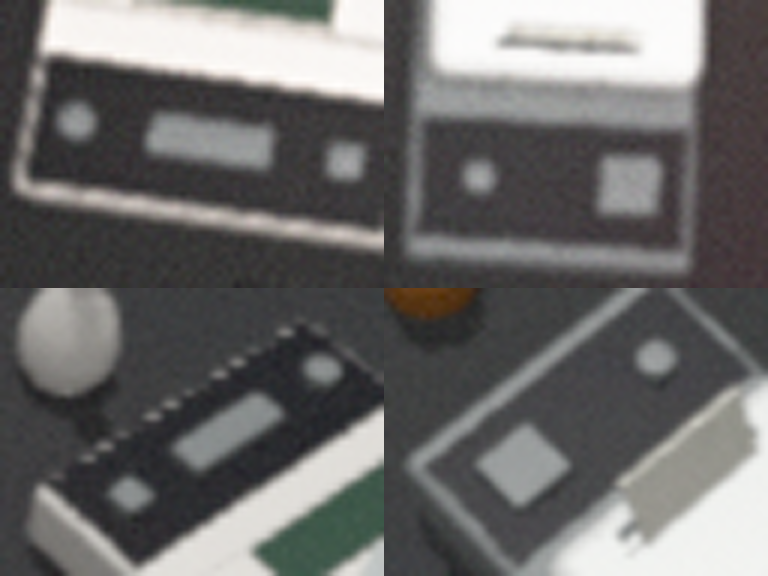

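```bash
cat >> h.py <<'E'
from scipy.spatial.transform import Rotation as Ro
def rel(P,yaw):
    s=ctrl.get_state();R=Ro.from_rotvec(s["tool_rot"]).as_matrix()
    Rt=Ro.from_euler("z",yaw).as_matrix()@np.diag([1,-1,-1])
    print("t",s["time"],"pos",s["position"].round(4),"tool mm",(R.T@(np.array(P)-s["position"])*1e3).round(1),"w",Ro.from_matrix(R.T@Rt).as_rotvec().round(3),"F",s["ft_force"].round(2))
E
python3 - <<'E'
from h import *
im=vision.get_image("top");im2=vision.get_image("scene")
a=lambda p,q:np.arctan2(-(q-p)[0],(q-p)[1])
B=ray(im,199.6,182.9,.053);r=ray(im,177.4,179.9,.053);s=ray(im,222.1,186.3,.053)
print("bar",B,ray(im2,422.75,131.6,.053),"mid",(r+s)/2,"span",np.linalg.norm(r-s),"yaw",a(s,r))
P=ray(im,395.4,180.4,.054);f=ray(im,370.6,179.1,.054)
print("print",P,ray(im2,284.6,259.1,.054),"span",np.linalg.norm(P-f),"yaw",a(P,f))
rel([.47,-.33,.23],0);rel([.53,-.15,.23],0);rel([*B[:2],.15],a(s,r))
E
```

```text
bar [0.53212449 0.26873549 0.053     ] [0.53509761 0.26806508 0.053     ] mid [0.5315425 0.2683832 0.053    ] span 0.1314224500348626 yaw -0.1692075221626612
print [ 0.52437977 -0.29617428  0.054     ] [ 0.52626581 -0.29613458  0.054     ] span 0.07135411386394289 yaw -0.07954159616186679
t 1.0 pos [ 0.2565 -0.5973  0.1837] tool mm [ 301.6 -161.3  -46.3] w [0.    0.    0.406] F [ 0.7  -0.05  0.2 ]
t 1.0 pos [ 0.2565 -0.5973  0.1837] tool mm [ 427.8 -303.   -46.4] w [0.    0.    0.406] F [ 0.7  -0.05  0.2 ]
t 1.0 pos [ 0.2565 -0.5973  0.1837] tool mm [ 595.1 -686.9   33.6] w [0.    0.    0.575] F [ 0.7  -0.05  0.2 ]
```

>>> jog_arm --increments '[{"tx": 35, "ty": -19, "tz": -10, "wz": 0.1, "gripper": 0}, {"tx": 70, "ty": -38, "tz": -20, "wz": 0.2, "gripper": 0}, {"tx": 105, "ty": -57, "tz": -30, "wz": 0.3, "gripper": 0}, {"tx": 140, "ty": -76, "tz": -40, "wz": 0.4, "gripper": 0}, {"tx": 175, "ty": -95, "tz": -46, "wz": 0.406, "gripper": 0}]'

```text
validation failed for argument at $.in...
```

>>> jog_arm --increments '[{"tx": 35, "ty": -19, "tz": -10, "wx": 0, "wy": 0, "wz": 0.1, "gripper": 0}, {"tx": 70, "ty": -38, "tz": -20, "wx": 0, "wy": 0, "wz": 0.2, "gripper": 0}, {"tx": 105, "ty": -57, "tz": -30, "wx": 0, "wy": 0, "wz": 0.3, "gripper": 0}, {"tx": 140, "ty": -76, "tz": -40, "wx": 0, "wy": 0, "wz": 0.4, "gripper": 0}, {"tx": 175, "ty": -95, "tz": -46, "wx": 0, "wy": 0, "wz": 0.406, "gripper": 0}]'

```text
time: 1.42
position: [0.3811, -0.4397, 0.2311]
tool_rot: [3.14, -0.008, 0.002]
ft_force: [1.8, -0.6, -0.8]
grip_width: 0.709
grip_force: 0.0
```

>>> jog_arm --increments '[{"tx": 28, "ty": -30, "tz": 0, "wx": 0, "wy": 0, "wz": 0, "gripper": 0}, {"tx": 56, "ty": -60, "tz": 0, "wx": 0, "wy": 0, "wz": 0, "gripper": 0}, {"tx": 84, "ty": -90, "tz": 0, "wx": 0, "wy": 0, "wz": 0, "gripper": 0}, {"tx": 112, "ty": -120, "tz": 0, "wx": 0, "wy": 0, "wz": 0, "gripper": 0}, {"tx": 140, "ty": -150, "tz": 0, "wx": 0, "wy": 0, "wz": 0, "gripper": 0}]'

```text
time: 1.83
position: [0.521, -0.2893, 0.2301]
tool_rot: [3.141, -0.001, 0.001]
ft_force: [0.2, -1.2, 0.6]
grip_width: 0.324
grip_force: 0.0
```

>>> jog_arm --increments '[{"tx": 5, "ty": -40, "tz": 0, "wx": 0, "wy": 0, "wz": 0.03, "gripper": 0}, {"tx": 5, "ty": -80, "tz": 0, "wx": 0, "wy": 0, "wz": 0.06, "gripper": 0}, {"tx": 5, "ty": -120, "tz": 0, "wx": 0, "wy": 0, "wz": 0.1, "gripper": 0}, {"tx": 5, "ty": -160, "tz": 0, "wx": 0, "wy": 0, "wz": 0.13, "gripper": 0}, {"tx": 5, "ty": -200, "tz": 0, "wx": 0, "wy": 0, "wz": 0.17, "gripper": 0}]'

```text
time: 2.25
position: [0.5247, -0.089, 0.2298]
tool_rot: [3.13, -0.27, 0.001]
ft_force: [0.6, -0.3, 0.3]
grip_width: 0.018
grip_force: 0.0
```

>>> jog_arm --increments '[{"tx": -6, "ty": -40, "tz": 0, "wx": 0, "wy": 0, "wz": 0, "gripper": 0}, {"tx": -12, "ty": -80, "tz": 0, "wx": 0, "wy": 0, "wz": 0, "gripper": 0}, {"tx": -18, "ty": -120, "tz": 0, "wx": 0, "wy": 0, "wz": 0, "gripper": 0}, {"tx": -24, "ty": -160, "tz": 0, "wx": 0, "wy": 0, "wz": 0, "gripper": 0}, {"tx": -30, "ty": -200, "tz": 0, "wx": 0, "wy": 0, "wz": 0, "gripper": 0}]'

```text
time: 2.67
position: [0.529, 0.1131, 0.2301]
tool_rot: [3.13, -0.267, 0.002]
ft_force: [0.5, 0.0, 0.1]
grip_width: 0.01
grip_force: 0.0
```

>>> jog_arm --increments '[{"tx": -6, "ty": -40, "tz": 0, "wx": 0, "wy": 0, "wz": 0, "gripper": 0}, {"tx": -12, "ty": -80, "tz": 10, "wx": 0, "wy": 0, "wz": 0, "gripper": 0}, {"tx": -18, "ty": -120, "tz": 40, "wx": 0, "wy": 0, "wz": 0, "gripper": 0}, {"tx": -22, "ty": -154, "tz": 80, "wx": 0, "wy": 0, "wz": 0, "gripper": 0}, {"tx": -22, "ty": -154, "tz": 110, "wx": 0, "wy": 0, "wz": 0, "gripper": 0}]'

```text
time: 3.08
position: [0.5339, 0.2723, 0.1257]
tool_rot: [-3.125, 0.258, -0.007]
ft_force: [0.0, 0.8, 0.3]
grip_width: 0.001
grip_force: 0.0
```

Run:
```python
from h import *
rel([.5335,.2685,.053],-.169)
im=vision.get_image("wrist");cv2.imwrite("pics/w1.png",im["color"])
im=vision.get_image("scene");a=im["color"][70:230,330:540];cv2.imwrite("pics/s2.png",cv2.resize(a,None,fx=3.5,fy=3.5,interpolation=cv2.INTER_CUBIC))
```

```text
t 3.0833 pos [0.5339 0.2723 0.1257] tool mm [-0.1  4.2 72.7] w [-0.006 -0.004  0.004] F [0.03 0.78 0.32]
```

View pics/w1.png

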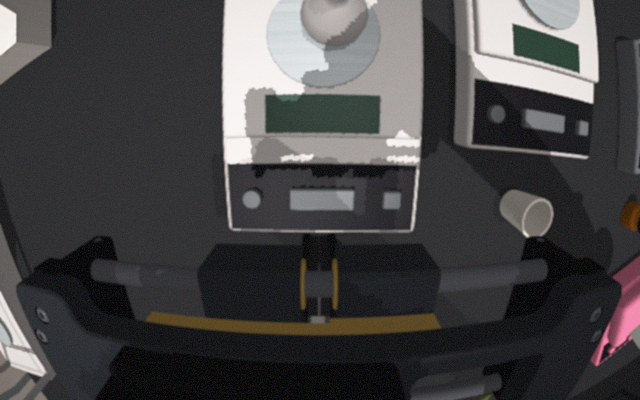

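View pics/s2.png

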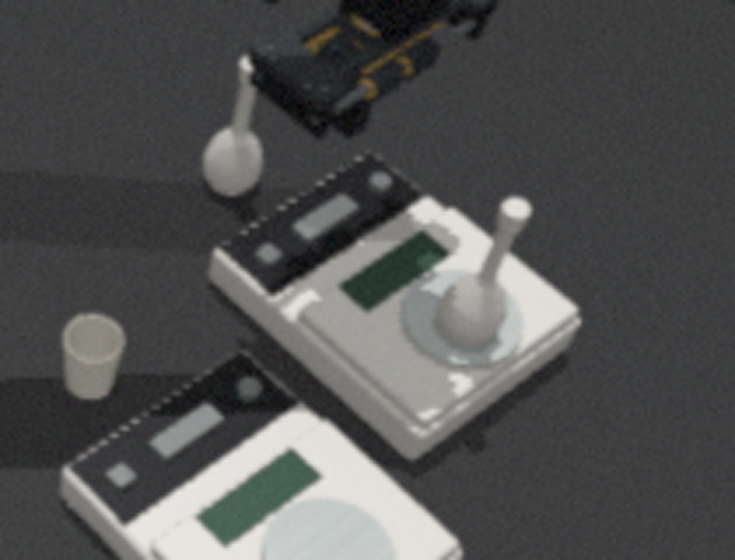

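The wrist picture shows the bar key at (322,200), laterally in line with the shut fingers at (319,300). In the scene picture the hand is over the robot side of the flask balance, clear of the spare flask, whose top is at (246,62) in the crop.

>>> jog_arm --increments '[{"tx": 0, "ty": 0, "tz": 20, "wx": 0, "wy": 0, "wz": 0, "gripper": 0}, {"tx": 0, "ty": 0, "tz": 40, "wx": 0, "wy": 0, "wz": 0, "gripper": 0}, {"tx": 0, "ty": 0, "tz": 56, "wx": 0, "wy": 0, "wz": 0, "gripper": 0}, {"tx": 0, "ty": 0, "tz": 56, "wx": 0, "wy": 0, "wz": 0, "gripper": 0}, {"tx": 0, "ty": 0, "tz": 56, "wx": 0, "wy": 0, "wz": 0, "gripper": 0}]'

```text
time: 3.6
position: [0.5343, 0.2643, 0.069]
tool_rot: [3.129, -0.27, 0.001]
ft_force: [1.2, 0.2, 0.1]
grip_width: 0.008
grip_force: 0.0
```

Run:
```python
from h import *
rel([.5335,.2685,.053],-.169)
im=vision.get_image("scene");a=im["color"][80:180,370:510];cv2.imwrite("pics/s3.png",cv2.resize(a,None,fx=5,fy=5,interpolation=cv2.INTER_CUBIC))
```

```text
t 3.6 pos [0.5343 0.2643 0.069 ] tool mm [-1.5 -4.  16. ] w [ 0.    -0.    -0.003] F [1.18 0.15 0.12]
```

View pics/s3.png

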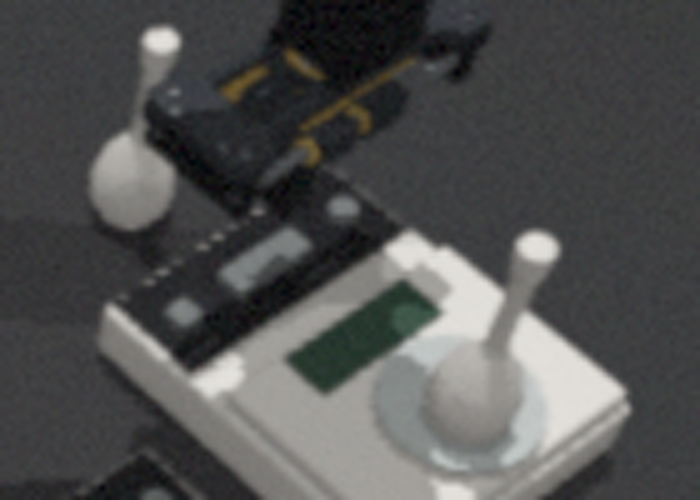

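The crop shows the fingertips directly above the bar key at about (265,200), with both flasks standing clear of the hand. The neighbouring keys at (183,312) and (343,207) are free.

>>> jog_arm --increments '[{"tx": 0, "ty": 0, "tz": 3, "wx": 0, "wy": 0, "wz": 0, "gripper": 0}, {"tx": 0, "ty": 0, "tz": 6, "wx": 0, "wy": 0, "wz": 0, "gripper": 0}, {"tx": 0, "ty": 0, "tz": 6, "wx": 0, "wy": 0, "wz": 0, "gripper": 0}, {"tx": 0, "ty": 0, "tz": 6, "wx": 0, "wy": 0, "wz": 0, "gripper": 0}, {"tx": 0, "ty": 0, "tz": 6, "wx": 0, "wy": 0, "wz": 0, "gripper": 0}]'

```text
time: 4.07
position: [0.5337, 0.2655, 0.0623]
tool_rot: [-3.13, 0.267, -0.001]
ft_force: [0.2, -0.7, -0.1]
grip_width: 0.003
grip_force: 0.0
```

>>> jog_arm --increments '[{"tx": 0, "ty": 0, "tz": 4, "wx": 0, "wy": 0, "wz": 0, "gripper": 0}, {"tx": 0, "ty": 0, "tz": 7, "wx": 0, "wy": 0, "wz": 0, "gripper": 0}, {"tx": 0, "ty": 0, "tz": 10, "wx": 0, "wy": 0, "wz": 0, "gripper": 0}, {"tx": 0, "ty": 0, "tz": 12, "wx": 0, "wy": 0, "wz": 0, "gripper": 0}, {"tx": 0, "ty": 0, "tz": 12, "wx": 0, "wy": 0, "wz": 0, "gripper": 0}]'

```text
time: 4.48
position: [0.5331, 0.2652, 0.0492]
tool_rot: [3.13, -0.267, -0.002]
ft_force: [-0.5, 0.6, -0.0]
grip_width: 0.005
grip_force: 0.0
```

Run:
```python
from h import *
rel([.5335,.2685,.053],-.169)
```

```text
t 4.4833 pos [0.5331 0.2652 0.0492] tool mm [-0.2 -3.3 -3.8] w [ 0.001  0.001 -0.001] F [-0.54  0.6  -0.  ]
```

>>> jog_arm --increments '[{"tx": 0, "ty": 0, "tz": 1, "wx": 0, "wy": 0, "wz": 0, "gripper": 0}, {"tx": 0, "ty": 0, "tz": 1, "wx": 0, "wy": 0, "wz": 0, "gripper": 0}, {"tx": 0, "ty": 0, "tz": 1, "wx": 0, "wy": 0, "wz": 0, "gripper": 0}, {"tx": 0, "ty": 0, "tz": 1, "wx": 0, "wy": 0, "wz": 0, "gripper": 0}, {"tx": 0, "ty": 0, "tz": 1, "wx": 0, "wy": 0, "wz": 0, "gripper": 0}]'

```text
time: 4.9
position: [0.5337, 0.2655, 0.0492]
tool_rot: [-3.13, 0.267, -0.0]
ft_force: [0.7, 0.1, 0.5]
grip_width: 0.006
grip_force: 0.0
```

Run:
```python
from h import *
rel([.5335,.2685,.053],-.169)
im=vision.get_image("wrist");a=im["color"][150:350,200:440];a=cv2.resize(a,None,fx=2,fy=2,interpolation=cv2.INTER_CUBIC)
im=vision.get_image("scene");b=im["color"][100:150,390:450];b=cv2.resize(b,(480,400),interpolation=cv2.INTER_CUBIC)
cv2.imwrite("pics/s4.png",cv2.resize(np.vstack([a,b]),(360,600)))
F=[]
for i in range(3): vision.get_image("top");F.append(ctrl.get_state()["ft_force"].round(2))
print(F)
```

```text
t 4.9 pos [0.5337 0.2655 0.0492] tool mm [-0.7 -2.9 -3.8] w [-0.    -0.    -0.001] F [0.67 0.06 0.52]
[array([ 0.1 , -0.17,  0.2 ]), array([0.79, 0.69, 0.2 ]), array([-1.18,  0.24, -0.16])]
```

View pics/s4.png

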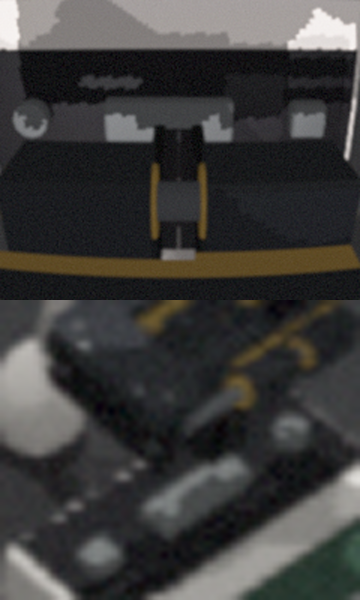

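The top half, from the wrist, shows the shut fingers at column 180 covering the near part of the bar key (columns 105–232, rows 98–142). In the bottom half, from the scene camera, the tips end near (190,450), at the robot-side edge of the key. There is no contact force yet, so I'll check the geometry.

```bash
cat >> h.py <<'E'
def fproj(im,p):
    E=np.array(im["extrinsics"]);q=E[:3,:3]@np.array(p)+E[:3,3]
    th=np.arctan2(np.hypot(q[0],q[1]),q[2]);n=np.hypot(q[0],q[1])
    return np.array([im["fx"]*th*q[0]/n+im["cx"],im["fy"]*th*q[1]/n+im["cy"]])
def fray(im,u,v,z):
    E=np.array(im["extrinsics"]);R,t=E[:3,:3],E[:3,3]
    a=np.array([(u-im["cx"])/im["fx"],(v-im["cy"])/im["fy"]]);th=np.hypot(*a)
    d=R.T@np.append(np.sin(th)*a/th,np.cos(th));c=-R.T@t
    return c+d*(z-c[2])/d[2]
E
python3 - <<'E'
from h import *
w=vision.get_image("wrist");s=vision.get_image("scene")
p=ctrl.get_state()["position"];print(p)
k=lambda z:np.array([.5335,.2685,z])
f=np.array([.985,-.171,0]);l=np.array([.171,.985,0])
g=lambda q:((q-[200,150])*1.5).round(0)
h=lambda q:(((np.array(q)-[390,100])*[6,6])+[0,300]).round(0)
for n,q in (("tcp",p),("tcp front edge",p+.0095*f),("key",k(.053)),("keyfar",k(.053)+.01*f),("keynear",k(.053)-.01*f),("keyL",k(.053)+.03*l),("keyR",k(.053)-.03*l)):
    print(n,"wristcrop",g(fproj(w,q)),"scenecrop",h(proj(s,q)))
for q in ((270,215),(354,215),(312,230)): print(fray(w,*q,.053).round(4))
E
```

```text
[0.53359283 0.26544854 0.04905843]
tcp wristcrop [176. 115.] scenecrop [189. 496.]
tcp front edge wristcrop [176.  96.] scenecrop [203. 508.]
key wristcrop [170. 119.] scenecrop [194. 487.]
keyfar wristcrop [170.  99.] scenecrop [209. 500.]
keynear wristcrop [170. 139.] scenecrop [180. 475.]
keyL wristcrop [105. 119.] scenecrop [238. 459.]
keyR wristcrop [235. 119.] scenecrop [150. 516.]
[0.5487 0.2956 0.053 ]
[0.5391 0.2395 0.053 ]
[0.5333 0.2694 0.053 ]
```

The key is where I measured it. The rendered tips look some mm higher than the TCP reading, so I'll step down and watch the force.

>>> jog_arm --increments '[{"tx": 0, "ty": -3, "tz": 1, "wx": 0, "wy": 0, "wz": 0, "gripper": 0}, {"tx": 0, "ty": -3, "tz": 2, "wx": 0, "wy": 0, "wz": 0, "gripper": 0}, {"tx": 0, "ty": -3, "tz": 3, "wx": 0, "wy": 0, "wz": 0, "gripper": 0}, {"tx": 0, "ty": -3, "tz": 3, "wx": 0, "wy": 0, "wz": 0, "gripper": 0}, {"tx": 0, "ty": -3, "tz": 3, "wx": 0, "wy": 0, "wz": 0, "gripper": 0}]'

```text
time: 5.67
position: [0.534, 0.2684, 0.0459]
tool_rot: [3.13, -0.267, -0.0]
ft_force: [-0.2, -0.0, -0.6]
grip_width: 0.007
grip_force: 0.0
```

>>> jog_arm --increments '[{"tx": 0, "ty": 0, "tz": 1, "wx": 0, "wy": 0, "wz": 0, "gripper": 0}, {"tx": 0, "ty": 0, "tz": 2, "wx": 0, "wy": 0, "wz": 0, "gripper": 0}, {"tx": 0, "ty": 0, "tz": 2, "wx": 0, "wy": 0, "wz": 0, "gripper": 0}, {"tx": 0, "ty": 0, "tz": 2, "wx": 0, "wy": 0, "wz": 0, "gripper": 0}, {"tx": 0, "ty": 0, "tz": 2, "wx": 0, "wy": 0, "wz": 0, "gripper": 0}]'

```text
time: 6.08
position: [0.5341, 0.2684, 0.0441]
tool_rot: [3.13, -0.267, 0.0]
ft_force: [-0.5, -0.2, 0.4]
grip_width: 0.006
grip_force: 0.0
```

>>> jog_arm --increments '[{"tx": 0, "ty": 0, "tz": 1, "wx": 0, "wy": 0, "wz": 0, "gripper": 0}, {"tx": 0, "ty": 0, "tz": 2, "wx": 0, "wy": 0, "wz": 0, "gripper": 0}, {"tx": 0, "ty": 0, "tz": 2, "wx": 0, "wy": 0, "wz": 0, "gripper": 0}, {"tx": 0, "ty": 0, "tz": 2, "wx": 0, "wy": 0, "wz": 0, "gripper": 0}, {"tx": 0, "ty": 0, "tz": 2, "wx": 0, "wy": 0, "wz": 0, "gripper": 0}]'

```text
time: 6.5
position: [0.534, 0.2684, 0.042]
tool_rot: [3.13, -0.267, -0.0]
ft_force: [0.0, 0.6, -0.3]
grip_width: 0.008
grip_force: 0.0
```

>>> jog_arm --increments '[{"tx": 0, "ty": 0, "tz": 1, "wx": 0, "wy": 0, "wz": 0, "gripper": 0}, {"tx": 0, "ty": 0, "tz": 2, "wx": 0, "wy": 0, "wz": 0, "gripper": 0}, {"tx": 0, "ty": 0, "tz": 2, "wx": 0, "wy": 0, "wz": 0, "gripper": 0}, {"tx": 0, "ty": 0, "tz": 2, "wx": 0, "wy": 0, "wz": 0, "gripper": 0}, {"tx": 0, "ty": 0, "tz": 2, "wx": 0, "wy": 0, "wz": 0, "gripper": 0}]'

```text
time: 6.92
position: [0.5341, 0.2684, 0.04]
tool_rot: [3.13, -0.267, -0.0]
ft_force: [-0.5, -0.6, 0.0]
grip_width: 0.006
grip_force: 0.0
```

Run:
```python
from h import *
w=vision.get_image("wrist");s=vision.get_image("scene")
p=ctrl.get_state()["position"];F=ctrl.get_state()["ft_force"];print(p,F)
a=cv2.resize(w["color"][170:260,260:380],(600,450),interpolation=cv2.INTER_CUBIC)
b=cv2.resize(s["color"][105:150,395:455],(600,450),interpolation=cv2.INTER_CUBIC)
f=np.array([.985,-.171,0]);l=np.array([.171,.985,0])
for dz,c in ((0,(0,0,255)),(.01,(0,255,0)),(.02,(255,0,0))):
    for e in (f*.0095,-f*.0095):
        q=p+e+[0,0,dz]
        for I,u in ((a,(fproj(w,q)-[260,170])*5),(b,(np.array(proj(s,q))-[395,105])*10)): cv2.circle(I,tuple(int(x) for x in u),4,c,-1)
cv2.imwrite("pics/s5.png",cv2.resize(np.vstack([a,b]),(400,600)))
```

```text
[0.53410711 0.26844667 0.04006854] [-0.3707369   0.91947623  1.18184701]
```

View pics/s5.png

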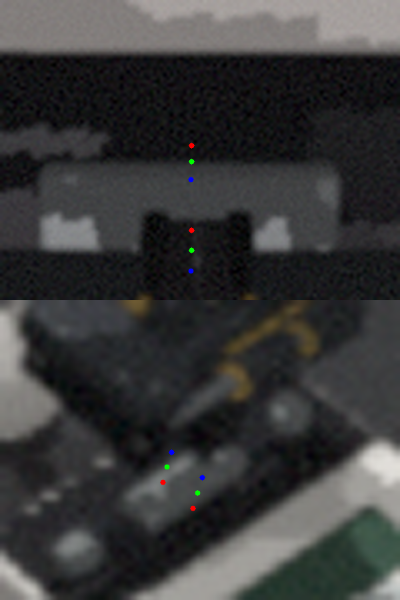

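The overlay puts the front edge of the tip (top half, row 213) well below the predicted row 145. The tips are therefore higher, or further toward the robot, than the TCP reading. I'll take one brightened crop to separate the two.

Run:
```python
from h import *
s=vision.get_image("scene");w=vision.get_image("wrist");p=ctrl.get_state()["position"]
g=lambda I:(255*np.clip(I/150.,0,1)**.45).astype(np.uint8)
S=np.mean([vision.get_image("scene")["color"] for _ in range(4)],axis=0)
b=cv2.resize(g(S)[100:150,390:455],None,fx=12,fy=12,interpolation=cv2.INTER_CUBIC)
f=np.array([.985,-.171,0]);l=np.array([.171,.985,0])
k=np.array([.5335,.2685,.053])
q=[tuple(int(x) for x in (np.array(proj(s,k+a*.01*f+c*.03*l))-[390,100])*12) for a,c in((1,1),(1,-1),(-1,-1),(-1,1))]
for u in q: cv2.circle(b,u,3,(0,0,255),-1)
cv2.imwrite("pics/s6.png",b)
for bk in (0,.005,.01,.015,.02):
  print(bk,[((fproj(w,p+f*(.0095-bk)+[0,0,d])-[260,170])*[3.333,3.333]).round(0).tolist() for d in (0,.01,.02,.03,.04)],[((np.array(proj(s,p+f*(.0095-bk)+[0,0,d]))-[390,100])*12).round(0).tolist() for d in (0,.01,.02,.03,.04)])
```

```text
0 [[192.0, 146.0], [192.0, 162.0], [191.0, 180.0], [191.0, 199.0], [191.0, 221.0]] [[408.0, 435.0], [416.0, 408.0], [424.0, 380.0], [432.0, 352.0], [440.0, 324.0]]
0.005 [[192.0, 168.0], [192.0, 186.0], [191.0, 204.0], [191.0, 225.0], [191.0, 248.0]] [[394.0, 422.0], [401.0, 395.0], [409.0, 368.0], [417.0, 340.0], [425.0, 312.0]]
0.01 [[192.0, 191.0], [192.0, 209.0], [191.0, 229.0], [191.0, 250.0], [191.0, 274.0]] [[379.0, 410.0], [387.0, 383.0], [395.0, 356.0], [403.0, 328.0], [411.0, 300.0]]
0.015 [[192.0, 213.0], [191.0, 232.0], [191.0, 253.0], [191.0, 275.0], [191.0, 300.0]] [[365.0, 398.0], [373.0, 371.0], [380.0, 343.0], [388.0, 316.0], [396.0, 287.0]]
0.02 [[192.0, 235.0], [191.0, 254.0], [191.0, 276.0], [191.0, 299.0], [191.0, 325.0]] [[351.0, 386.0], [358.0, 359.0], [366.0, 331.0], [373.0, 303.0], [381.0, 275.0]]
```

View pics/s6.png

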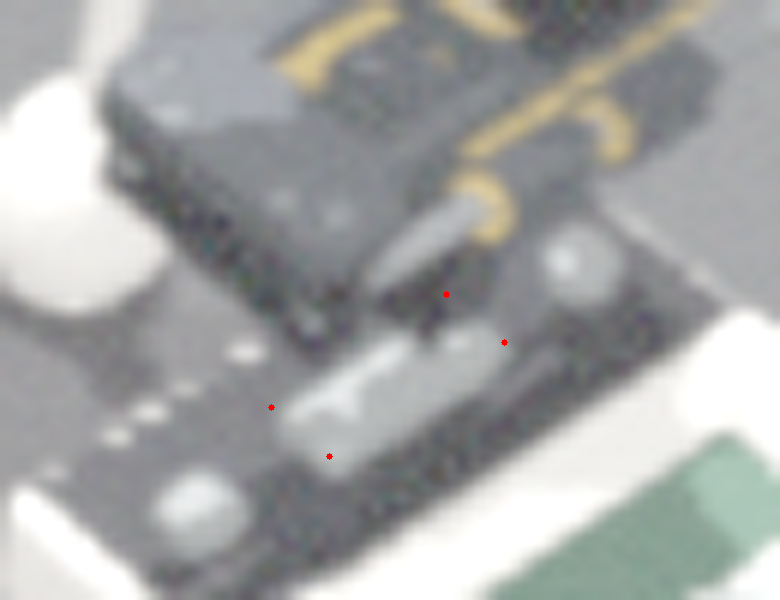

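The brightened crop shows the real tips at about (425,338), about 30–35 mm above the reported TCP in both views. They are still in the air above the key, with the body clear of the spare flask. I'll keep going down and watch the force.

>>> jog_arm --increments '[{"tx": 1, "ty": 0, "tz": 4, "wx": 0, "wy": 0, "wz": 0, "gripper": 0}, {"tx": 1, "ty": 0, "tz": 8, "wx": 0, "wy": 0, "wz": 0, "gripper": 0}, {"tx": 1, "ty": 0, "tz": 10, "wx": 0, "wy": 0, "wz": 0, "gripper": 0}, {"tx": 1, "ty": 0, "tz": 10, "wx": 0, "wy": 0, "wz": 0, "gripper": 0}, {"tx": 1, "ty": 0, "tz": 10, "wx": 0, "wy": 0, "wz": 0, "gripper": 0}]'

```text
time: 7.73
position: [0.5348, 0.2682, 0.0296]
tool_rot: [3.13, -0.267, -0.001]
ft_force: [-0.1, 0.1, 0.3]
grip_width: 0.004
grip_force: 0.0
```

Run:
```python
from h import *
S=np.mean([vision.get_image("scene")["color"] for _ in range(4)],axis=0)
s=ctrl.get_state();print(s["position"],s["ft_force"],s["joint_torque"].round(2))
im=vision.get_image("wrist")
g=lambda I:(255*np.clip(I/150.,0,1)**.45).astype(np.uint8)
b=cv2.resize(g(S)[100:150,390:455],None,fx=8,fy=8,interpolation=cv2.INTER_CUBIC)
a=cv2.resize(g(im["color"])[180:240,260:378],(520,264),interpolation=cv2.INTER_CUBIC)[:200]
cv2.imwrite("pics/s7.png",np.vstack([b,a]))
```

```text
[0.53516173 0.26836997 0.03021919] [-0.17897825 -0.83904552 -1.19191631] [ 0.000e+00 -4.398e+01 -7.250e+00 -2.726e+01  4.000e-02 -7.000e-02
 -0.000e+00]
```

View pics/s7.png

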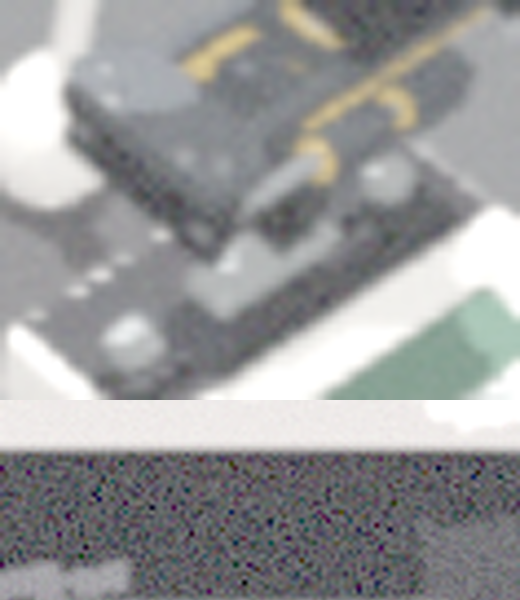

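The crop shows the tips at about (285,245), over the middle of the bar key and roughly 15 mm above it. The round and square keys are free.

>>> jog_arm --increments '[{"tx": 0, "ty": 0, "tz": 3, "wx": 0, "wy": 0, "wz": 0, "gripper": 0}, {"tx": 0, "ty": 0, "tz": 6, "wx": 0, "wy": 0, "wz": 0, "gripper": 0}, {"tx": 0, "ty": 0, "tz": 8, "wx": 0, "wy": 0, "wz": 0, "gripper": 0}, {"tx": 0, "ty": 0, "tz": 8, "wx": 0, "wy": 0, "wz": 0, "gripper": 0}, {"tx": 0, "ty": 0, "tz": 8, "wx": 0, "wy": 0, "wz": 0, "gripper": 0}]'

```text
time: 8.4
position: [0.5348, 0.2681, 0.0217]
tool_rot: [3.13, -0.267, -0.001]
ft_force: [0.1, -0.6, 0.1]
grip_width: 0.006
grip_force: 0.0
```

>>> jog_arm --increments '[{"tx": 0, "ty": 0, "tz": 1, "wx": 0, "wy": 0, "wz": 0, "gripper": 0}, {"tx": 0, "ty": 0, "tz": 2, "wx": 0, "wy": 0, "wz": 0, "gripper": 0}, {"tx": 0, "ty": 0, "tz": 2, "wx": 0, "wy": 0, "wz": 0, "gripper": 0}, {"tx": 0, "ty": 0, "tz": 2, "wx": 0, "wy": 0, "wz": 0, "gripper": 0}, {"tx": 0, "ty": 0, "tz": 2, "wx": 0, "wy": 0, "wz": 0, "gripper": 0}]'

```text
time: 8.82
position: [0.5351, 0.2683, 0.0201]
tool_rot: [3.13, -0.267, 0.0]
ft_force: [-0.1, 0.1, 0.6]
grip_width: 0.007
grip_force: 0.0
```

>>> jog_arm --increments '[{"tx": 0, "ty": 0, "tz": 1, "wx": 0, "wy": 0, "wz": 0, "gripper": 0}, {"tx": 0, "ty": 0, "tz": 2, "wx": 0, "wy": 0, "wz": 0, "gripper": 0}, {"tx": 0, "ty": 0, "tz": 2, "wx": 0, "wy": 0, "wz": 0, "gripper": 0}, {"tx": 0, "ty": 0, "tz": 2, "wx": 0, "wy": 0, "wz": 0, "gripper": 0}, {"tx": 0, "ty": 0, "tz": 2, "wx": 0, "wy": 0, "wz": 0, "gripper": 0}]'

```text
time: 9.23
position: [0.535, 0.2683, 0.018]
tool_rot: [3.13, -0.267, -0.0]
ft_force: [-0.1, 1.3, 0.5]
grip_width: 0.001
grip_force: 0.0
```

>>> jog_arm --increments '[{"tx": 0, "ty": 0, "tz": 1, "wx": 0, "wy": 0, "wz": 0, "gripper": 0}, {"tx": 0, "ty": 0, "tz": 2, "wx": 0, "wy": 0, "wz": 0, "gripper": 0}, {"tx": 0, "ty": 0, "tz": 2, "wx": 0, "wy": 0, "wz": 0, "gripper": 0}, {"tx": 0, "ty": 0, "tz": 2, "wx": 0, "wy": 0, "wz": 0, "gripper": 0}, {"tx": 0, "ty": 0, "tz": 2, "wx": 0, "wy": 0, "wz": 0, "gripper": 0}]'

```text
time: 9.65
position: [0.535, 0.2682, 0.016]
tool_rot: [3.13, -0.267, -0.0]
ft_force: [0.7, -0.3, -0.4]
grip_width: 0.007
grip_force: 0.0
```

```bash
cat >> h.py <<'E'
def force(n=6):
    F=[];
    for _ in range(n): vision.get_image("scene");F.append(ctrl.get_state()["ft_force"])
    s=ctrl.get_state();print(s["time"],s["position"].round(4),"F",np.mean(F,0).round(2),"g",s["grip_width"])
E
python3 -c "from h import *;force()"
```

```text
9.95 [0.5351 0.2682 0.0161] F [-0.   -0.16  0.24] g 0.003422789105767764
```

>>> jog_arm --increments '[{"tx": 0, "ty": 0, "tz": 1, "wx": 0, "wy": 0, "wz": 0, "gripper": 0}, {"tx": 0, "ty": 0, "tz": 2, "wx": 0, "wy": 0, "wz": 0, "gripper": 0}, {"tx": 0, "ty": 0, "tz": 2, "wx": 0, "wy": 0, "wz": 0, "gripper": 0}, {"tx": 0, "ty": 0, "tz": 2, "wx": 0, "wy": 0, "wz": 0, "gripper": 0}, {"tx": 0, "ty": 0, "tz": 2, "wx": 0, "wy": 0, "wz": 0, "gripper": 0}]'

```text
time: 10.37
position: [0.5352, 0.2683, 0.0142]
tool_rot: [-3.13, 0.267, -0.0]
ft_force: [-0.8, 0.8, 1.7]
grip_width: 0.006
grip_force: 0.8
```

>>> jog_arm --increments '[{"tx": 0, "ty": 0, "tz": 1, "wx": 0, "wy": 0, "wz": 0, "gripper": 0}, {"tx": 0, "ty": 0, "tz": 2, "wx": 0, "wy": 0, "wz": 0, "gripper": 0}, {"tx": 0, "ty": 0, "tz": 2, "wx": 0, "wy": 0, "wz": 0, "gripper": 0}, {"tx": 0, "ty": 0, "tz": 2, "wx": 0, "wy": 0, "wz": 0, "gripper": 0}, {"tx": 0, "ty": 0, "tz": 2, "wx": 0, "wy": 0, "wz": 0, "gripper": 0}]'

```text
time: 10.78
position: [0.5352, 0.2683, 0.0122]
tool_rot: [-3.13, 0.267, -0.0]
ft_force: [0.4, -0.2, 2.4]
grip_width: 0.007
grip_force: 1.2
```

```bash
python3 -c "from h import *;force(4)"
```

```text
10.9833 [0.5352 0.2683 0.0121] F [-0.02 -0.02  2.45] g 0.0027508710976538076
```

Contact: 2.45 N is about 2.3 mm down. Two mm more will make it count.

>>> jog_arm --increments '[{"tx": 0, "ty": 0, "tz": 1, "wx": 0, "wy": 0, "wz": 0, "gripper": 0}, {"tx": 0, "ty": 0, "tz": 2, "wx": 0, "wy": 0, "wz": 0, "gripper": 0}, {"tx": 0, "ty": 0, "tz": 2, "wx": 0, "wy": 0, "wz": 0, "gripper": 0}, {"tx": 0, "ty": 0, "tz": 2, "wx": 0, "wy": 0, "wz": 0, "gripper": 0}, {"tx": 0, "ty": 0, "tz": 2, "wx": 0, "wy": 0, "wz": 0, "gripper": 0}]'

```text
time: 11.4
position: [0.5352, 0.2683, 0.0101]
tool_rot: [-3.13, 0.267, -0.0]
ft_force: [0.8, -0.1, 3.1]
grip_width: 0.005
grip_force: 1.6
```

```bash
python3 -c "from h import *;force(4)"
```

```text
11.6 [0.5352 0.2683 0.0101] F [-0.1  -0.11  3.18] g 0.004726525234092528
```

>>> jog_arm --increments '[{"tx": 0, "ty": 0, "tz": 1, "wx": 0, "wy": 0, "wz": 0, "gripper": 0}, {"tx": 0, "ty": 0, "tz": 1, "wx": 0, "wy": 0, "wz": 0, "gripper": 0}, {"tx": 0, "ty": 0, "tz": 1, "wx": 0, "wy": 0, "wz": 0, "gripper": 0}, {"tx": 0, "ty": 0, "tz": 1, "wx": 0, "wy": 0, "wz": 0, "gripper": 0}, {"tx": 0, "ty": 0, "tz": 1, "wx": 0, "wy": 0, "wz": 0, "gripper": 0}]'

```text
time: 12.02
position: [0.5352, 0.2683, 0.0091]
tool_rot: [-3.13, 0.267, -0.0]
ft_force: [0.6, 0.4, 4.2]
grip_width: 0.002
grip_force: 1.8
```

>>> jog_arm --increments '[{"tx": 0, "ty": 0, "tz": -10, "wx": 0, "wy": 0, "wz": 0, "gripper": 0}, {"tx": 0, "ty": 0, "tz": -40, "wx": 0, "wy": 0, "wz": 0, "gripper": 0}, {"tx": 0, "ty": 0, "tz": -80, "wx": 0, "wy": 0, "wz": 0, "gripper": 0}, {"tx": 0, "ty": 0, "tz": -120, "wx": 0, "wy": 0, "wz": 0, "gripper": 0}, {"tx": 0, "ty": 0, "tz": -160, "wx": 0, "wy": 0, "wz": 0, "gripper": 0}]'

```text
time: 12.43
position: [0.5338, 0.2679, 0.1704]
tool_rot: [3.129, -0.266, -0.003]
ft_force: [-0.3, -0.0, -0.2]
grip_width: 0.0
grip_force: 0.0
```

Run:
```python
from h import *
force(6)
im=vision.get_image("top")
print([(d["bbox"],d["conf"]) for t in ("bar_key_1","flask") for d in vision.spot_in("top",t)])
rel([.5255,-.296,.17],-.08)
```

```text
12.7333 [0.5339 0.2675 0.1675] F [0.49 0.4  0.65] g 0.007832021653375529
[([276.4, 160.0, 293.1, 167.0], 0.66), ([193.3, 111.0, 217.5, 136.6], 0.73), ([193.1, 185.3, 211.6, 188.1], 0.62), ([391.5, 172.2, 400.6, 186.1], 0.25)]
t 12.8833 pos [0.534  0.2676 0.1672] tool mm [ 87.  556.9  -2. ] w [ 0.002  0.003 -0.09 ] F [-0.39  0.34  0.39]
```

>>> jog_arm --increments '[{"tx": 6, "ty": 38, "tz": 0, "wx": 0, "wy": 0, "wz": 0, "gripper": 0}, {"tx": 12, "ty": 76, "tz": 0, "wx": 0, "wy": 0, "wz": 0, "gripper": 0}, {"tx": 18, "ty": 114, "tz": 0, "wx": 0, "wy": 0, "wz": 0, "gripper": 0}, {"tx": 24, "ty": 152, "tz": 0, "wx": 0, "wy": 0, "wz": 0, "gripper": 0}, {"tx": 30, "ty": 190, "tz": 0, "wx": 0, "wy": 0, "wz": 0, "gripper": 0}]'

```text
time: 13.3
position: [0.5314, 0.0741, 0.168]
tool_rot: [3.13, -0.267, -0.003]
ft_force: [0.8, -0.3, -0.4]
grip_width: 0.005
grip_force: 0.0
```

>>> jog_arm --increments '[{"tx": 6, "ty": 38, "tz": 0, "wx": 0, "wy": 0, "wz": 0, "gripper": 0}, {"tx": 12, "ty": 76, "tz": 0, "wx": 0, "wy": 0, "wz": 0, "gripper": 0}, {"tx": 18, "ty": 114, "tz": 0, "wx": 0, "wy": 0, "wz": 0, "gripper": 0}, {"tx": 24, "ty": 152, "tz": 0, "wx": 0, "wy": 0, "wz": 0, "gripper": 0}, {"tx": 30, "ty": 190, "tz": 0, "wx": 0, "wy": 0, "wz": -0.09, "gripper": 0}]'

```text
time: 13.72
position: [0.5288, -0.1182, 0.1682]
tool_rot: [-3.139, 0.125, 0.002]
ft_force: [0.8, -0.0, 0.8]
grip_width: 0.007
grip_force: 0.0
```

```bash
python3 -c "from h import *;rel([.5255,-.296,.1],-.08)"
```

```text
t 13.7167 pos [ 0.5288 -0.1182  0.1682] tool mm [ 10.9 177.5  68.2] w [-0.     0.002  0.   ] F [ 0.81 -0.    0.75]
```

>>> jog_arm --increments '[{"tx": 2, "ty": 38, "tz": 0, "wx": 0, "wy": 0, "wz": 0, "gripper": 0}, {"tx": 4, "ty": 76, "tz": 0, "wx": 0, "wy": 0, "wz": 0, "gripper": 0}, {"tx": 6, "ty": 114, "tz": 0, "wx": 0, "wy": 0, "wz": 0, "gripper": 0}, {"tx": 8, "ty": 150, "tz": 0, "wx": 0, "wy": 0, "wz": 0, "gripper": 0}, {"tx": 8, "ty": 177, "tz": 0, "wx": 0, "wy": 0, "wz": 0, "gripper": 0}]'

```text
time: 14.13
position: [0.522, -0.2972, 0.1676]
tool_rot: [3.139, -0.131, -0.003]
ft_force: [0.0, -0.0, -0.1]
grip_width: 0.003
grip_force: 0.0
```

>>> jog_arm --increments '[{"tx": 0, "ty": 0, "tz": 30, "wx": 0, "wy": 0, "wz": 0, "gripper": 0}, {"tx": 0, "ty": 0, "tz": 60, "wx": 0, "wy": 0, "wz": 0, "gripper": 0}, {"tx": 0, "ty": 0, "tz": 90, "wx": 0, "wy": 0, "wz": 0, "gripper": 0}, {"tx": 0, "ty": 0, "tz": 90, "wx": 0, "wy": 0, "wz": 0, "gripper": 0}, {"tx": 0, "ty": 0, "tz": 90, "wx": 0, "wy": 0, "wz": 0, "gripper": 0}]'

```text
time: 14.55
position: [0.5218, -0.2924, 0.0769]
tool_rot: [-3.136, 0.125, 0.008]
ft_force: [0.2, 0.6, 0.1]
grip_width: 0.004
grip_force: 0.0
```

Run:
```python
from h import *
force(2)
w=vision.get_image("wrist")
for d in vision.spot_in("wrist","print_key"):
    b=d["bbox"];print(np.round(b),round(d["conf"],2),fray(w,(b[0]+b[2])/2,(b[1]+b[3])/2,.054).round(4))
print(fproj(w,[.5255,-.296,.054]))
rel([.5245,-.296,.0154],-.08)
```

```text
14.65 [ 0.5247 -0.2937  0.0806] F [ 0.04 -0.29  0.54] g 0.0045803026097145
[302. 193. 340. 229.] 0.77 [ 0.5272 -0.2966  0.054 ]
[563.  57. 588.  90.] 0.72 [ 0.6406 -0.5457  0.054 ]
[320.52270383 213.15748529]
t 14.75 pos [ 0.5252 -0.2941  0.0814] tool mm [-0.8  1.8 66. ] w [ 0.002 -0.003  0.   ] F [ 0.01  0.95 -0.02]
```

The wrist network confirms the print key within 2 mm of the target.

>>> jog_arm --increments '[{"tx": 0, "ty": 2, "tz": 16, "wx": 0, "wy": 0, "wz": 0, "gripper": 0}, {"tx": 0, "ty": 2, "tz": 32, "wx": 0, "wy": 0, "wz": 0, "gripper": 0}, {"tx": 0, "ty": 2, "tz": 48, "wx": 0, "wy": 0, "wz": 0, "gripper": 0}, {"tx": 0, "ty": 2, "tz": 52, "wx": 0, "wy": 0, "wz": 0, "gripper": 0}, {"tx": 0, "ty": 2, "tz": 52, "wx": 0, "wy": 0, "wz": 0, "gripper": 0}]'

```text
time: 15.17
position: [0.5233, -0.2953, 0.0272]
tool_rot: [-3.139, 0.126, 0.001]
ft_force: [0.5, 0.5, 0.2]
grip_width: 0.005
grip_force: 0.0
```

```bash
python3 -c "from h import *;force(5);rel([.5255,-.296,.0154],-.08)"
```

```text
15.4167 [ 0.5245 -0.296   0.0286] F [0.29 0.32 0.11] g 0.007017097103194456
t 15.4167 pos [ 0.5245 -0.296   0.0286] tool mm [ 0.9 -0.1 13.2] w [ 0.001 -0.002 -0.   ] F [0.72 0.09 0.06]
```

>>> jog_arm --increments '[{"tx": 0, "ty": 0, "tz": 4, "wx": 0, "wy": 0, "wz": 0, "gripper": 0}, {"tx": 0, "ty": 0, "tz": 8, "wx": 0, "wy": 0, "wz": 0, "gripper": 0}, {"tx": 0, "ty": 0, "tz": 11, "wx": 0, "wy": 0, "wz": 0, "gripper": 0}, {"tx": 0, "ty": 0, "tz": 11, "wx": 0, "wy": 0, "wz": 0, "gripper": 0}, {"tx": 0, "ty": 0, "tz": 11, "wx": 0, "wy": 0, "wz": 0, "gripper": 0}]'

```text
time: 15.83
position: [0.5232, -0.2954, 0.0158]
tool_rot: [-3.139, 0.126, 0.001]
ft_force: [0.9, -0.0, 0.4]
grip_width: 0.009
grip_force: 0.0
```

>>> jog_arm --increments '[{"tx": 0, "ty": 0, "tz": 1, "wx": 0, "wy": 0, "wz": 0, "gripper": 0}, {"tx": 0, "ty": 0, "tz": 2, "wx": 0, "wy": 0, "wz": 0, "gripper": 0}, {"tx": 0, "ty": 0, "tz": 3, "wx": 0, "wy": 0, "wz": 0, "gripper": 0}, {"tx": 0, "ty": 0, "tz": 3, "wx": 0, "wy": 0, "wz": 0, "gripper": 0}, {"tx": 0, "ty": 0, "tz": 3, "wx": 0, "wy": 0, "wz": 0, "gripper": 0}]'

```text
time: 16.25
position: [0.5235, -0.2955, 0.0132]
tool_rot: [3.139, -0.126, -0.0]
ft_force: [-1.1, 0.6, 2.8]
grip_width: 0.007
grip_force: 1.2
```

```bash
python3 -c "from h import *;force(5)"
```

```text
16.5 [ 0.5235 -0.2955  0.0132] F [-1.01  0.18  2.58] g 0.0038912981438416804
```

>>> jog_arm --increments '[{"tx": 0, "ty": 0, "tz": 1, "wx": 0, "wy": 0, "wz": 0, "gripper": 0}, {"tx": 0, "ty": 0, "tz": 2, "wx": 0, "wy": 0, "wz": 0, "gripper": 0}, {"tx": 0, "ty": 0, "tz": 2.5, "wx": 0, "wy": 0, "wz": 0, "gripper": 0}, {"tx": 0, "ty": 0, "tz": 2.5, "wx": 0, "wy": 0, "wz": 0, "gripper": 0}, {"tx": 0, "ty": 0, "tz": 2.5, "wx": 0, "wy": 0, "wz": 0, "gripper": 0}]'

```text
time: 16.92
position: [0.5235, -0.2955, 0.0106]
tool_rot: [3.139, -0.126, -0.0]
ft_force: [-2.0, -0.4, 4.6]
grip_width: 0.001
grip_force: 1.7
```

```bash
python3 -c "from h import *;force(4)"
```

```text
17.1167 [ 0.5235 -0.2955  0.0107] F [-1.36  0.94  3.14] g 0.0022179707611604585
```

About 3.5 N at 4–5 mm, so the press counts. Now I'll lift clear.

>>> jog_arm --increments '[{"tx": 0, "ty": 0, "tz": -10, "wx": 0, "wy": 0, "wz": 0, "gripper": 0}, {"tx": 0, "ty": 0, "tz": -40, "wx": 0, "wy": 0, "wz": 0, "gripper": 0}, {"tx": 0, "ty": 0, "tz": -80, "wx": 0, "wy": 0, "wz": 0, "gripper": 0}, {"tx": 0, "ty": 0, "tz": -120, "wx": 0, "wy": 0, "wz": 0, "gripper": 0}, {"tx": 0, "ty": 0, "tz": -160, "wx": 0, "wy": 0, "wz": 0, "gripper": 0}]'

```text
time: 17.53
position: [0.5231, -0.2952, 0.1725]
tool_rot: [-3.139, 0.126, 0.0]
ft_force: [1.2, -0.3, -0.3]
grip_width: 0.005
grip_force: 0.0
```

Run:
```python
from h import *
force(6)
for t in ("flask","jar","beaker"): print(t,[np.round(d["bbox"]).tolist() for d in vision.spot_in("scene",t)[:2]])
print(ctrl.close_job())
```

```text
17.8333 [ 0.5226 -0.2951  0.1693] F [ 0.58 -0.21  0.45] g 0.00560314344157849
flask [[458.0, 126.0, 482.0, 171.0]]
jar []
beaker [[345.0, 161.0, 364.0, 183.0], [415.0, 124.0, 431.0, 140.0]]
the job is handed in; nothing more can be done
None
```

I pressed the tare key of the flask balance, then the printer's print key, each about 4–5 mm down at 3–4 N by force and height readings. The hand is lifted clear, the flask still stands on its pan, and the job was handed in at about 18 s.

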